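# Catch two wheel nuts from the nut chute in a hand pan

## Robot

A 6-joint arm with a two-finger parallel gripper is mounted at the origin on the work surface. World frame = base frame: x ahead of the robot, y to its left, z up, the work surface at z = 0. Lengths are in m, angles in degrees, forces in N, time in s.
With the tool pointing down it reaches from about 0.375 to 0.9 m from the base axis. Payload 3.1 kg.
Tool frame: the origin (TCP) lies on the centre line of the jaws, within the pads' length; the fingertips stand 22 mm ahead of it and the grasp point (between the pads) lies 3 mm ahead of it; y points along the fingers, z is the direction in which the jaws open and shut, and the axes are right-handed (so a half turn about y gives the same grasp; the last joint's range is limited). The gripper opens to 87 mm and grips with 3 to 60 N. Pads are 19 mm wide; open, the fingers measure 117 mm over their backs; the gripper's body (75 mm by 190 mm) begins 51 mm behind the grasp point.
Start: joints at [-82.764, 30.224, 82.088, -0, 67.689, -10.227], TCP at [0.188, -0.596, 0.245] pointing down, gripper open.
Joint ranges: [-176.69, 176.69], [-43.24, 126.21], [12.49, 139.97], [-82, 262], [0, 151.66], [-163.58, 163.58]. Speed limits (degrees/s): [159.86, 159.86, 180, 180, 180, 180].

## Interface

Orientations are given as a 3x3 rotation matrix whose columns are the frame's x, y, z axes.
In Python, from rig import bot gives the robot as it stands.
- The arm moves only by the tool jog_arm, never from a script. Its argument "motion" is one flat list of numbers, 6 for each row, row after row: the shift along the tool's x, y, z in mm, then the turn, a rotation vector about the tool's x, y, z in degrees. A call has 1 to 20 rows; each row is the pose to reach, as a shift and turn from the pose commanded when the call began, along the tool's axes at that moment; what a row does not reach only later rows make up. A row lasts 1/8 s, in which the tool goes at most 62.5 mm and 10.7 degrees, less where a joint would pass 70% of its speed; a pose out of reach is approached as far as the arm can. A call with a gripper value outside its range is refused whole. "gripper" is the opening, from 0 (shut) to 1 (fully open), set as the call begins (left out, the last holds). The fingers move at their own pace and stop on an object; the grip force is fixed at half the most. Time passes only in rows, so rows that repeat a pose let the fingers close. It gives the time, the measured TCP pose, the force and the opening at its end, in the units of the state.
- bot.read_state(): the state, without advancing time (a new reading comes with each control period).
- bot.capture(name): name is "side" or "top"; returns (picture, depth): 420x560x3 uint8, red, green, blue; 420x560 float32, m along the optical axis (not along the pixel's ray), 0 where there is no reading.
- bot.get_calibration(name): a dict with "mtx" (3x3 intrinsics, pixels), "pose" (4x4, takes a point from camera to world coordinates). Camera axes: x right, y up, looking along -z (the intrinsics and any distortion apply to the point x, -y, -z); pixel columns grow to the right and rows downward; lengths in m; the calibration is good to about 2 mm. A picture is of the moment at which its call begins. get_calibration takes no time and is no camera call.
- bot.hand_in(): hands the job in, once; it reports no verdict.
The state is a dict: "time_s": time; "joint_positions": joint angles; "qvel": joint speeds; "tau": joint torques, N m; "position": TCP position; "tcp_rot": TCP orientation; "force": force on the tool from outside, world axes, zero at the start; "moment": the same for the moment, N m; "opening": opening from 0.0 (shut) to 1.0 (fully open).
Only numpy, scipy, OpenCV 4.12 (cv2) and the standard library are available. Lean on these libraries where they do the work, as an engineer would, in place of code of your own. Each camera call takes 0.05 s, during which the arm holds its last target.

## Task

Take the larger of the two handled pans, hold it up off the shelf under the lip of the nut chute and push the hanging trip plate back with the pan's front wall, so that the gate opens and both wheel nuts slide off the chute into the pan. Then set the pan, with both nuts in it, back down level on the shelf and let go.

Things in the scene. Friction and masses are not known exactly. Their poses are not given: they have to be found in the camera images.
- pan: Larger of two open aluminium pans (other: 75 x 70 mm): 140 (x) x 130 (y) x 52 mm high, walls 4 mm, 0.2 kg. Origin: centre of its underside, z up. Straight black handle, 16 mm wide (y), 24 tall, runs to -x, 70 to 195 mm from the origin, mid-height 40 mm above the underside. Grip it from above, across y, about 135 mm from the origin, to keep clear of the chute. The +x wall pushes the trip plate.
- trip: Steel rocker on an axle along the chute's lip. Origin: mid axle, 175 mm up; x points up-chute, away from the robot, y along the axle, z up when shut. Its trip plate (84 mm wide, 4 thick) hangs at x = 0, 40 to 95 mm below the axle. Push it to +x with 1 to 3 N (light spring): best with the pan's underside 63 mm above the shelf, its front wall 30 to 45 mm past the axle. This lifts the gate.
- nut_a: Steel hexagon wheel nut, 26 mm wide, 20 tall, 45 g; origin at its centre. Starts on the chute behind the gate (75 mm up-slope), +y side. With the gate open it slides out in about 1 s and lands 10 to 80 mm before the lip. The fixed chute, a 66 mm wide, 210 long channel rising 32 degrees along the trip's x, stands on two legs 117 mm behind the lip.
- nut_b: A second wheel nut like the first, starting beside it on the chute, on the -y side.

How it is judged (in metres and radians):
On the way, in this order (a step that is already met when the one before it is completed fails the run):
1. the pan, held off the shelf, pushes the trip plate and the gate begins to open (height (world z) of pan above 0.02 m and angle between trip's own z axis and vertical above 0.12 rad and contact force between pan and trip above 0.1 N).
2. both nuts are caught in the pan while it is held off the shelf (height (world z) of pan above 0.02 m and x of nut_a in the frame of pan between -0.068 and 0.068 m and y of nut_a in the frame of pan between -0.063 and 0.063 m and z of nut_a in the frame of pan between 0 and 0.05 m and x of nut_b in the frame of pan between -0.068 and 0.068 m and y of nut_b in the frame of pan between -0.063 and 0.063 m and z of nut_b in the frame of pan between 0 and 0.05 m), for 0.2 s.
At the end, for the whole second after the job is handed in: The larger pan stands on the shelf, level within 10 degrees and its underside within 8 mm of the shelf, at rest, with both wheel nuts at rest inside it below its rim (height (world z) of pan between -0.005 and 0.008 m and angle between pan's own z axis and vertical below 0.17 rad and linear speed of pan below 0.02 m/s and linear speed of each of nut_a, nut_b below 0.03 m/s and x of nut_a in the frame of pan between -0.068 and 0.068 m and y of nut_a in the frame of pan between -0.063 and 0.063 m and z of nut_a in the frame of pan between 0 and 0.05 m and x of nut_b in the frame of pan between -0.068 and 0.068 m and y of nut_b in the frame of pan between -0.063 and 0.063 m and z of nut_b in the frame of pan between 0 and 0.05 m); the robot touches nothing.
It also fails if it takes over 48 s, if anything falls off the work surface, if the arm or the gripper's body presses on something with over 40 N, if the wrist force passes 120 N, or if a joint passes its speed limit or range.

## Working session

There is one attempt and no reset: what is moved stays moved. The work goes in short steps, Python scripts to look and compute and a tool call to move; the robot and the scene stay as the last step left them, time stands still between calls to the robot, and variables do not carry over. Pictures are saved under pics/ and viewed, and the job is handed in when it is done.

Besides the shell and the picture viewer there is one more tool, called after "Request:" as name(argument=value, ...) on one line, values as JSON. jog_arm: Moves the arm, as the interface text tells. Its arguments: {"type":"object","properties":{"motion":{"type":"array","items":{"type":"number"}},"gripper":{"type":"number"}},"required":["motion"]}

```bash
mkdir -p pics; ls; python3 - <<'E'
from rig import bot
import cv2,numpy as np
s=bot.read_state();print(s)
for n in("side","top"):
    p,d=bot.capture(n);cv2.imwrite(f"pics/{n}0.png",p[:,:,::-1]);np.savez(f"{n}0.npz",p=p,d=d)
    c=bot.get_calibration(n);print(n,np.round(c["mtx"],2),np.round(c["pose"],4),c.keys())
E
```

```text
pics
{'time_s': 0.0, 'joint_positions': array([-8.27626412e+01,  3.02801358e+01,  8.21553145e+01, -1.05103014e-03,
        6.76882423e+01, -1.02257632e+01]), 'qvel': array([ 0.0445708 , -0.04294452,  0.01497654,  0.04145745,  0.12345962,
        0.08911623]), 'tau': array([-5.67322513e-04, -4.40046394e+01, -1.76589417e+01,  6.33421121e-02,
        5.82394504e-02, -1.68278493e-04]), 'position': array([ 0.18751066, -0.59550303,  0.24356498]), 'tcp_rot': array([[-9.53908258e-01, -2.88806451e-04,  3.00098238e-01],
       [-3.00098153e-01,  2.13950380e-03, -9.53905929e-01],
       [-3.66567136e-04, -9.99997670e-01, -2.12756063e-03]]), 'force': array([ 0.45932455, -1.00140521, -0.56100204]), 'moment': array([-0.00344408, -0.02632621,  0.00908308]), 'opening': 1.0046417186887675}
side [[522.8    0.   276.75]
 [  0.   522.8  196.67]
 [  0.     0.     1.  ]] [[-0.7347  0.339  -0.5876 -0.0765]
 [-0.6784 -0.3704  0.6344  0.8213]
 [-0.0026  0.8648  0.5022  0.7838]
 [ 0.      0.      0.      1.    ]] dict_keys(['mtx', 'pose'])
top [[442.44   0.   284.59]
 [  0.   442.44 205.96]
 [  0.     0.     1.  ]] [[ 0.021   0.9959 -0.0879  0.5817]
 [-0.999   0.0175 -0.0399 -0.026 ]
 [-0.0382  0.0887  0.9953  0.9535]
 [ 0.      0.      0.      1.    ]] dict_keys(['mtx', 'pose'])
```

View pics/side0.png

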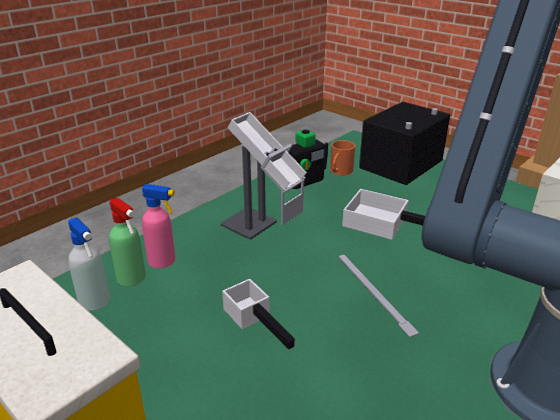

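View pics/top0.png

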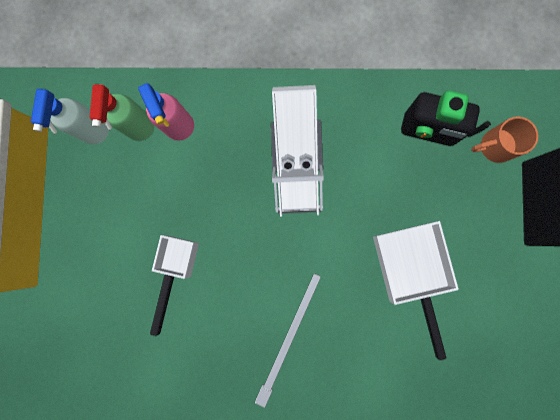

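The top view shows the large pan at about (417,262), with its handle running to (442,357). The chute lip is at about (299,210), the nuts at (288,163) and (306,163), and the small pan at (176,257).

```bash
cat > h.py <<'E'
import numpy as np,cv2
from rig import bot
def cloud(n,d):
    c=bot.get_calibration(n);K=c["mtx"];T=c["pose"]
    v,u=np.mgrid[:d.shape[0],:d.shape[1]]
    P=np.stack([(u-K[0,2])/K[0,0]*d,-(v-K[1,2])/K[1,1]*d,-d],-1)
    W=P@T[:3,:3].T+T[:3,3]; W[d<=0]=np.nan
    return W
E
python3 - <<'E'
from h import *
d=np.load("top0.npz")["d"];W=cloud("top",d)
print("table z",np.nanmedian(W[330:400,100:230,2]))
m=np.zeros(d.shape,bool);m[210:375,365:470]=1
z=W[...,2]
# rim + handle
mm=m&(z>.044)&(z<.06)
q=W[mm]
vv,uu=np.nonzero(mm)
h=mm&(np.mgrid[:420,:560][0]>308)
H=W[h][:,:2];c,dr,_=0,0,0
c=H.mean(0);U,S,Vt=np.linalg.svd(H-c,full_matrices=False);ax=Vt[0]*np.sign(-Vt[0][0]);print("handle",c,ax,np.degrees(np.arctan2(-ax[1],-ax[0])),"zh",np.median(z[h]), "ends",((H-c)@ax).min(),((H-c)@ax).max())
rm=mm&(np.mgrid[:420,:560][0]<300)
r=cv2.minAreaRect(W[rm][:,:2].astype(np.float32)*1000);print("rim rect",r,np.median(z[rm]))
pa=m&(z>.02)&(np.mgrid[:420,:560][0]<308)
print("pan all",cv2.minAreaRect(W[pa][:,:2].astype(np.float32)*1000))
# chute/trip
m=np.zeros(d.shape,bool);m[80:222,265:332]=1
for lo,hi in((.14,.16),(.16,.17),(.17,.18),(.18,.19),(.19,.2),(.2,.22),(.22,.24),(.24,.26),(.26,.28),(.28,.3),(.3,.33)):
    q=W[m&(z>lo)&(z<hi)]
    if len(q): print(lo,len(q),q.min(0).round(4),q.max(0).round(4),np.median(q,0).round(4))
for v in range(160,220,3):
    print(v,[f"{W[v,u,0]:.3f},{W[v,u,1]:.3f},{W[v,u,2]:.3f}" for u in (274,279,285,298,310,318,322)])
E
```

```text
table z -1.4101108893327385e-06
handle [ 0.414249   -0.29239327] [-0.96633198 -0.25729847] 14.909822941393447 zh 0.05159988188870912 ends -0.05019620627116771 0.05004618386808478
rim rect ((550.3091430664062, -258.26409912109375), (147.49176025390625, 131.58489990234375), 14.572636604309082) 0.05163379467415741
pan all ((542.8221435546875, -260.21246337890625), (163.01516723632812, 131.5972137451172), 14.634157180786133)
0.14 3 [ 0.6453 -0.0564  0.1455] [0.6499 0.0182 0.1524] [0.6455 0.0165 0.148 ]
0.16 1 [ 0.6482 -0.0434  0.1694] [ 0.6482 -0.0434  0.1694] [ 0.6482 -0.0434  0.1694]
0.17 121 [ 0.641  -0.0606  0.1704] [0.6562 0.0221 0.18  ] [ 0.6487 -0.0168  0.1776]
0.18 393 [ 0.6408 -0.0605  0.18  ] [0.6721 0.0215 0.1899] [ 0.6587 -0.0185  0.1851]
0.19 404 [ 0.6328 -0.06    0.19  ] [0.6868 0.0214 0.2   ] [ 0.6747 -0.0183  0.1954]
0.2 372 [ 0.6326 -0.0575  0.2   ] [0.7181 0.0229 0.22  ] [ 0.6862 -0.0146  0.2044]
0.22 902 [ 0.6628 -0.0573  0.22  ] [0.7527 0.0246 0.24  ] [ 0.7281 -0.0157  0.2335]
0.24 1558 [ 0.683  -0.0584  0.24  ] [0.7848 0.0237 0.26  ] [ 0.7499 -0.0151  0.2504]
0.26 10
[... 2668 characters left out ...]
.019,0.180', '0.653,-0.040,0.180', '0.650,-0.052,0.211', '0.653,-0.060,0.184']
208 ['0.661,0.035,0.003', '0.647,0.015,0.173', '0.647,0.004,0.177', '0.648,-0.019,0.172', 'nan,nan,nan', '0.645,-0.053,0.205', '0.648,-0.061,0.180']
211 ['0.654,0.035,0.001', '0.645,0.018,0.124', '0.646,0.006,0.119', '0.647,-0.018,0.106', '0.649,-0.041,0.092', '0.640,-0.053,0.204', '0.656,-0.069,0.001']
214 ['0.648,0.035,0.001', '0.648,0.024,-0.000', '0.648,0.011,0.000', '0.649,-0.017,0.005', '0.650,-0.043,-0.001', '0.635,-0.053,0.201', '0.650,-0.069,0.001']
217 ['0.642,0.035,0.000', '0.642,0.024,-0.005', '0.642,0.011,0.000', '0.643,-0.017,0.000', '0.643,-0.043,-0.003', '0.643,-0.060,0.002', '0.644,-0.069,-0.001']
```

```bash
python3 - <<'E'
import cv2
a=cv2.imread("pics/top0.png")[70:230,250:350];cv2.imwrite("pics/topz.png",cv2.resize(a,None,fx=3.6,fy=3.6,interpolation=2))
a=cv2.imread("pics/side0.png")[100:240,210:330];cv2.imwrite("pics/sidez.png",cv2.resize(a,None,fx=4.2,fy=4.2,interpolation=2))
E
```

```text
(no output)
```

View pics/topz.png

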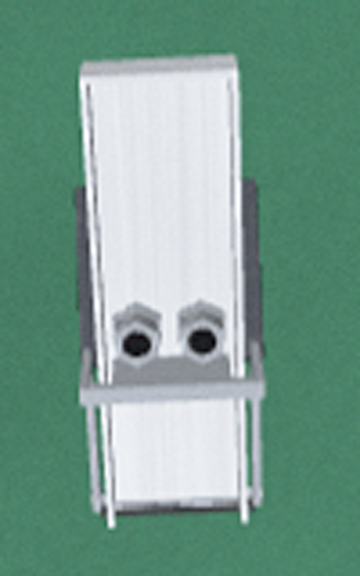

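View pics/sidez.png

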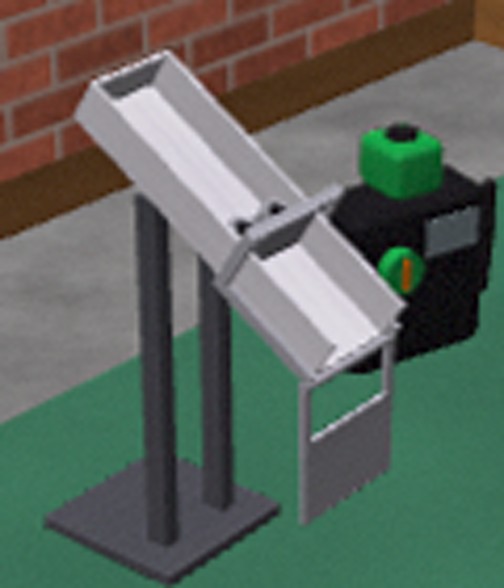

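```bash
python3 - <<'E'
from h import *
d=np.load("top0.npz")["d"];W=cloud("top",d);z=W[...,2]
m=np.zeros(d.shape,bool);m[210:375,365:470]=1
a=np.radians(14.75);ex=np.array([np.cos(a),np.sin(a)]);ey=np.array([-ex[1],ex[0]])
q=W[m&(z>.048)&(z<.056)];s=q[:,:2]@ex;t=q[:,:2]@ey
print("s",np.percentile(s,[0,.5,99.5,100]),"handle t",np.median(t[s<s.min()+.1]),"t",t.min(),t.max())
# body part
b=t[s>s.max()-.12];print("body t",b.min(),b.max())
print(np.histogram(s,40))
# side camera check
d2=np.load("side0.npz")["d"];V=cloud("side",d2);zz=V[...,2]
m2=np.zeros(d2.shape,bool);m2[180:245,335:440]=1
q=V[m2&(zz>.046)&(zz<.056)];print("side pan s",(q[:,:2]@ex).max(),"t",(q[:,:2]@ey).min(),(q[:,:2]@ey).max())
# chute rail tops & trip
# chute side walls: left/right extents per x
m=np.zeros(d.shape,bool);m[80:222,265:332]=1
q=W[m&(z>.15)]
L=[]
for x in np.arange(.65,.83,.01):
    k=q[abs(q[:,0]-x)<.004]
    if len(k): L.append((x,k[:,1].min(),k[:,1].max(),(k[:,1].min()+k[:,1].max())/2)); print(np.round(L[-1],4))
# plate from side cam
mp=np.zeros(d2.shape,bool);mp[190:225,280:305]=1
q=V[mp&(zz>.085)&(zz<.135)&(V[...,0]<.69)];print("plate",len(q))
A=q[:,:2];ok=np.ones(len(A),bool)
for _ in range(5):
    c=A[ok].mean(0);u=np.linalg.svd(A[ok]-c,full_matrices=False)[2];r=(A-c)@u[1];ok=abs(r)<.004
pr=(A-c)@u[0];print(ok.sum(),"c",c,"dir",u[0],"ends",c+u[0]*pr[ok].min(),c+u[0]*pr[ok].max(),"yaw",np.degrees(np.arctan2(-u[0][0],u[0][1])))
print("z range",q[ok][:,2].min(),q[ok][:,2].max())
E
```

```text
s [0.27609798 0.27718819 0.54001721 0.54023165] handle t -0.38853321834484766 t -0.4556545922008849 -0.3239507935496391
body t -0.4556545922008849 -0.32403464948608957
(array([ 28,  29,  28,  28,  30,  30,  26,  26,  29,  28,  27,  28,  27,
        29,  26,  30,  25,  26,  67, 121,  16,  15,  17,  15,  19,  17,
        17,  17,  16,  15,  18,  17,  13,  14,  17,  17,  17,  17,  16,
       138]), array([0.27609798, 0.28270132, 0.28930466, 0.295908  , 0.30251134,
       0.30911469, 0.31571803, 0.32232137, 0.32892471, 0.33552805,
       0.3421314 , 0.34873474, 0.35533808, 0.36194142, 0.36854476,
       0.3751481 , 0.38175145, 0.38835479, 0.39495813, 0.40156147,
       0.40816481, 0.41476815, 0.4213715 , 0.42797484, 0.43457818,
       0.44118152, 0.44778486, 0.45438821, 0.46099155, 0.46759489,
       0.47419823, 0.48080157, 0.48740491, 0.49400826, 0.5006116 ,
       0.50721494, 0.51381828, 0.52042162, 0.52702496, 0.53362831,
       0.54023165]))
side pan s 0.541330633504854 t -0.45672853278451064 -0.31763267760740777
[ 0.65   -0.0606  0.0221 -0.0193]
[ 0.66   -0.0601  0.0214 -0.0194]
[ 0.67   -0.058   0.0228 -0.0176]
[ 0.68   -0.0575  0.0229 -0.0173]
[ 0.69   -0.0584  0.0234 -0.0175]
[ 0.7    -0.057   0.0246 -0.0162]
[ 0.71   -0.0573  0.0241 -0.0166]
[ 0.72   -0.0561  0.0174 -0.0193]
[ 0.73   -0.048   0.0172 -0.0154]
[ 0.74   -0.0461  0.0188 -0.0137]
[ 0.75   -0.0457  0.0185 -0.0136]
[ 0.76   -0.0454  0.02   -0.0127]
[ 0.77   -0.045   0.0199 -0.0126]
[ 0.78   -0.0447  0.0212 -0.0118]
[ 0.79   -0.0443  0.021  -0.0117]
[ 0.8    -0.044   0.0224 -0.0108]
[ 0.81   -0.0421  0.0224 -0.0098]
[ 0.82   -0.0422  0.0233 -0.0094]
plate 380
376 c [ 0.64701369 -0.01385542] dir [ 0.05612724 -0.99842362] ends [0.64468604 0.02755014] [ 0.64960219 -0.0599013 ] yaw -176.78245526167893
z range 0.08500209922716673 0.1348787612422212
```

```bash
cat >> h.py <<'E'
from scipy.spatial.transform import Rotation as Ro
def go(pos,yaw,pitch=0,P=None,R=None):
    # pitch: + raises pan front. returns shift mm/rotvec deg in tool axes
    s=bot.read_state()
    P=s["position"] if P is None else np.array(P); R=s["tcp_rot"] if R is None else R
    ex=np.array([np.cos(np.radians(yaw)),np.sin(np.radians(yaw)),0]);ey=np.array([-ex[1],ex[0],0])
    Rt=np.stack([-ex,[0,0,-1],-ey],1)
    Rt=Ro.from_rotvec(-np.radians(pitch)*ey).as_matrix()@Rt
    return np.round(R.T@(np.array(pos)-P)*1000,1),np.round(np.degrees(Ro.from_matrix(R.T@Rt).as_rotvec()),2)
E
python3 - <<'E'
from h import *
N=dict(P=[.188,-.596,.245])
print(go([.4303,-.2893,.13],14.75,**N))
print(go([.4303,-.2893,.043],14.75,**N))
E
```

```text
(array([-323.1,  115.5, -219.6]), array([ 0.11,  2.71, -0.02]))
(array([-323.1,  202.5, -219.5]), array([ 0.11,  2.71, -0.02]))
```

Request:
jog_arm(motion=[-30,10,-20,0,0.3,0,-75,26,-50,0,0.7,0,-120,42,-81,0,1,0,-165,58,-111,0,1.4,0,-210,75,-142,0,1.8,0,-255,91,-172,0,2.2,0,-295,105,-200,0,2.5,0,-323,115,-220,0,2.7,0,-323,115,-220,0,2.7,0,-323,115,-220,0,2.7,0], gripper=0.7)

```text
time_s: 1.35
position: [0.4297, -0.2899, 0.1296]
tcp_rot: [[-0.967, 0.0, 0.255], [-0.255, -0.001, -0.967], [0.0, -1.0, 0.001]]
force: [-0.7, -0.0, 0.2]
opening: 0.704
```

```bash
python3 - <<'E'
from h import *
s=bot.read_state();print(s["time_s"],s["position"],s["force"],s["opening"]);print(go([.4303,-.2893,.043],14.75))
p,d=bot.capture("top");cv2.imwrite("pics/top1.png",p[:,:,::-1])
E
```

```text
1.35 [ 0.42968442 -0.28987109  0.12956576] [-0.66762586 -0.02280869  0.2366779 ] 0.7038600950682327
(array([-0.7, 86.6, -0.4]), array([-0.03,  0.03,  0.  ]))
```

View pics/top1.png

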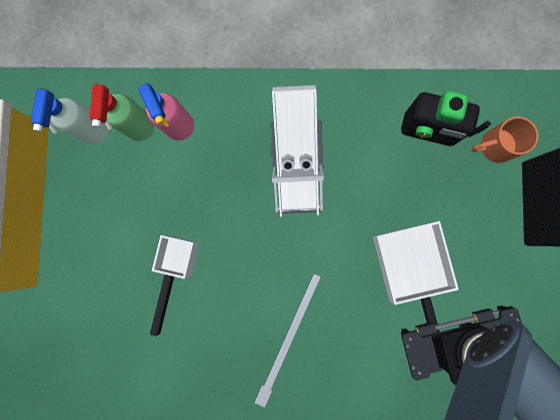

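The gripper is over the handle and its pose agrees with the plan, so I'll descend and close.

Request:
jog_arm(motion=[0,20,0,0,0,0,-1,50,0,0,0,0,-1,75,0,0,0,0,-1,87,0,0,0,0,-1,87,0,0,0,0])

```text
time_s: 2.02
position: [0.4301, -0.2898, 0.0422]
tcp_rot: [[-0.967, -0.001, 0.254], [-0.254, 0.001, -0.967], [0.0, -1.0, -0.001]]
force: [0.4, -0.6, 0.1]
opening: 0.7
```

Request:
jog_arm(motion=[0,0,0,0,0,0,0,0,0,0,0,0,0,0,0,0,0,0,0,0,0,0,0,0,0,0,0,0,0,0,0,0,0,0,0,0], gripper=0)

```text
time_s: 2.78
position: [0.4307, -0.2891, 0.0426]
tcp_rot: [[-0.967, 0.0, 0.255], [-0.255, 0.0, -0.967], [-0.0, -1.0, 0.0]]
force: [-0.8, 0.1, 1.3]
opening: 0.177
```

Request:
jog_arm(motion=[0,-5,0,0,0,0,0,-15,0,0,0,0,0,-28,0,0,0,0,0,-42,0,0,0,0,0,-55,0,0,0,0,0,-65,0,0,0,0,0,-65,0,0,0,0,0,-65,0,0,0,0])

```text
time_s: 3.78
position: [0.4304, -0.2889, 0.1074]
tcp_rot: [[-0.967, -0.0, 0.255], [-0.255, 0.0, -0.967], [0.0, -1.0, -0.001]]
force: [-0.9, -0.0, -2.2]
opening: 0.181
```

```bash
cat >> h.py <<'E'
def pantilt(zlo,yaw0,n="top",box=None,pic=None):
    p,d=bot.capture(n)
    if pic: cv2.imwrite(pic,p[:,:,::-1])
    return p,d,cloud(n,d)
E
python3 - <<'E'
from h import *
p,d,W=pantilt(0,0,pic="pics/top2.png")
s=bot.read_state();print(s["position"],s["force"],s["moment"])
np.savez("t2.npz",p=p,d=d)
E
```

```text
[ 0.43035751 -0.28883043  0.10718362] [ 0.26526203  0.60456752 -1.39590824] [-0.08916972  0.25568509 -0.01967767]
```

View pics/top2.png

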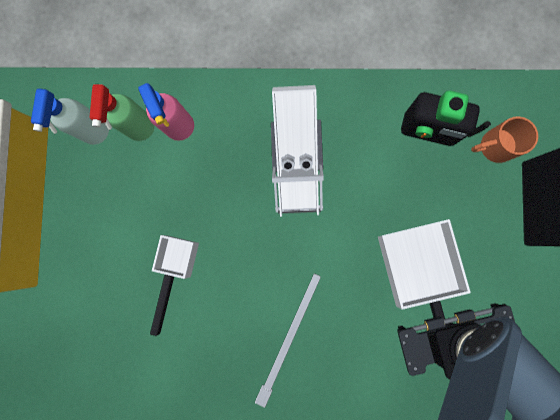

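The pan is up, with its interior at roughly (385-465, 225-305). I'll check the tilt by fitting a plane to its floor.

```bash
cat >> h.py <<'E'
def fit(W,box,yaw0,rimz,floorbox=None):
    """floor plane tilt + pan origin; box rows/cols"""
    v0,v1,u0,u1=floorbox
    q=W[v0:v1,u0:u1].reshape(-1,3);q=q[np.isfinite(q[:,0])]
    med=np.median(q[:,2]);q=q[abs(q[:,2]-med)<.012]
    for _ in range(3):
        A=np.c_[q[:,:2]-q[:,:2].mean(0),np.ones(len(q))];c=np.linalg.lstsq(A,q[:,2],rcond=None)[0]
        r=q[:,2]-A@c;q=q[abs(r)<2.5*r.std()+1e-4]
    a=np.radians(yaw0);ex=np.array([np.cos(a),np.sin(a)]);ey=np.array([-ex[1],ex[0]])
    print("floor centroid",q.mean(0).round(4),"pitch(front up) deg",np.degrees(c[:2]@ex).round(2),"roll(+y up)",np.degrees(c[:2]@ey).round(2))
    v0,v1,u0,u1=box
    q=W[v0:v1,u0:u1].reshape(-1,3);q=q[(q[:,2]>rimz-.012)&(q[:,2]<rimz+.012)]
    s=q[:,:2]@ex;t=q[:,:2]@ey
    print("rim s",s.min().round(4),s.max().round(4),"t",t.min().round(4),t.max().round(4),"frontz",np.median(q[s>s.max()-.004,2]).round(4),"rearz",np.median(q[s<s.min()+.006,2]).round(4),"rect",cv2.minAreaRect((q[:,:2]*1000).astype(np.float32)))
    return
E
python3 - <<'E'
from h import *
W=cloud("top",np.load("t2.npz")["d"])
fit(W,(210,300,370,475),14.75,.117,(245,290,400,445))
E
```

```text
floor centroid [ 0.5445 -0.2635  0.0662] pitch(front up) deg -1.21 roll(+y up) -0.01
rim s 0.4 0.5401 t -0.4553 -0.324 frontz 0.1124 rearz 0.1149 rect ((553.7642211914062, -257.1604919433594), (140.28070068359375, 131.08424377441406), 14.93608570098877)
```

```bash
python3 - <<'E'
from h import *
print(go([.4204,-.0312,.1085],3.1,1.0)); print(go([.4204,-.0312,.1085],3.1,0))
E
```

```text
(array([ -56. ,   -1.1, -251.7]), array([ 0.15, 11.66,  1.03]))
(array([ -56. ,   -1.1, -251.7]), array([ 0.05, 11.66,  0.04]))
```

Request:
jog_arm(motion=[-2,0,-10,0,1.2,0.1,-6,0,-30,0,2.6,0.3,-12,0,-55,0,4,0.5,-18,0,-82,0,5.4,0.7,-25,0,-110,0,6.8,0.8,-31,0,-138,0,8.2,1,-37,0,-166,0,9.4,1,-43,0,-194,0,10.4,1,-49,0,-220,0,11.1,1,-54,0,-240,0,11.5,1,-56,0,-252,0,11.7,1,-56,0,-252,0,11.7,1,-56,0,-252,0,11.7,1])

```text
time_s: 5.45
position: [0.4209, -0.0316, 0.1076]
tcp_rot: [[-0.998, 0.018, 0.053], [-0.053, 0.002, -0.999], [-0.018, -1.0, -0.001]]
force: [-0.6, -0.9, -2.2]
opening: 0.175
```

```bash
python3 - <<'E'
from h import *
p,d,W=pantilt(0,0,pic="pics/top3.png")
s=bot.read_state();print(s["position"],s["force"],s["moment"])
np.savez("t3.npz",p=p,d=d)
p,d=bot.capture("side");cv2.imwrite("pics/side3.png",p[:,:,::-1])
E
```

```text
[ 0.42096624 -0.03179523  0.10754975] [-0.06150729  0.25376408 -2.56171812] [-0.00273553  0.25440187 -0.00712481]
```

View pics/top3.png

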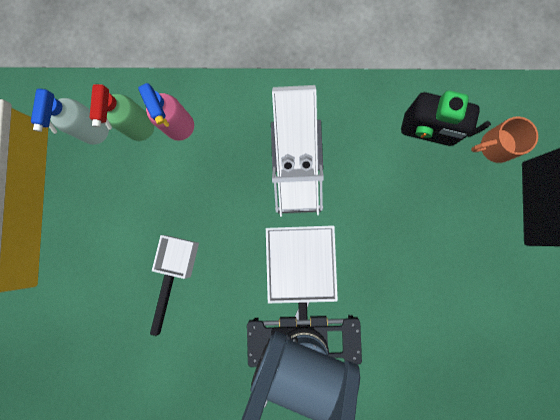

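View pics/side3.png

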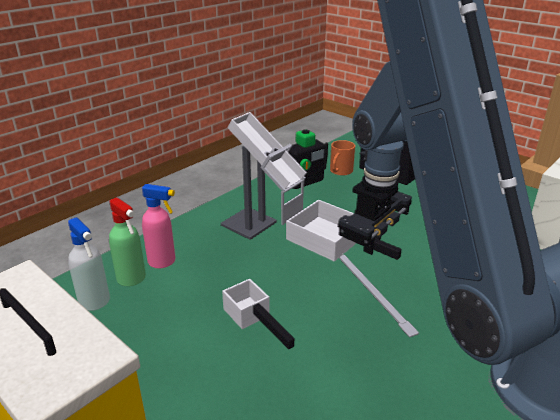

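```bash
python3 - <<'E'
from h import *
W=cloud("top",np.load("t3.npz")["d"])
fit(W,(215,302,255,345),3.2,.117,(245,290,278,325))
print(go([.488,-.0274,.1075],3.1,1.0))
E
```

```text
floor centroid [ 0.5391 -0.0255  0.0685] pitch(front up) deg -0.24 roll(+y up) 0.11
rim s 0.4757 0.6158 t -0.1207 0.0096 frontz 0.1161 rearz 0.1161 rect ((547.9906005859375, -24.989662170410156), (140.0617218017578, 130.11947631835938), 3.0709147453308105)
(array([-67.2,   1.3,  -0.9]), array([ 0.09, -0.1 , -0.02]))
```

Pan is level and aligned, with its front wall 30 mm short of the axle. I'll advance 68 mm.

Request:
jog_arm(motion=[-5,1,0,0,0,0,-14,1,0,0,0,0,-22,1,0,0,0,0,-29,1,0,0,0,0,-36,1,-1,0,0,0,-43,1,-1,0,0,0,-50,1,-1,0,0,0,-56,1,-1,0,0,0,-62,1,-1,0,0,0,-67,1,-1,0,0,0,-68,1,-1,0,0,0,-68,1,-1,0,0,0,-68,1,-1,0,0,0,-68,1,-1,0,0,0,-68,1,-1,0,0,0,-68,1,-1,0,0,0,-68,1,-1,0,0,0,-68,1,-1,0,0,0,-68,1,-1,0,0,0,-68,1,-1,0,0,0])

```text
time_s: 8.05
position: [0.4885, -0.0266, 0.1077]
tcp_rot: [[-0.998, 0.017, 0.053], [-0.053, 0.003, -0.999], [-0.017, -1.0, -0.002]]
force: [1.0, 1.1, -1.8]
opening: 0.178
```

```bash
python3 - <<'E'
from h import *
p,d,W=pantilt(0,0,pic="pics/top4.png")
s=bot.read_state();print(s["position"],s["force"],s["moment"])
p,d=bot.capture("side");cv2.imwrite("pics/side4.png",p[:,:,::-1])
E
```

```text
[ 0.4884759 -0.0265242  0.1077458] [ 1.85159241 -0.44237121 -1.13433848] [-0.01553621 -0.15371967 -0.09489895]
```

View pics/top4.png

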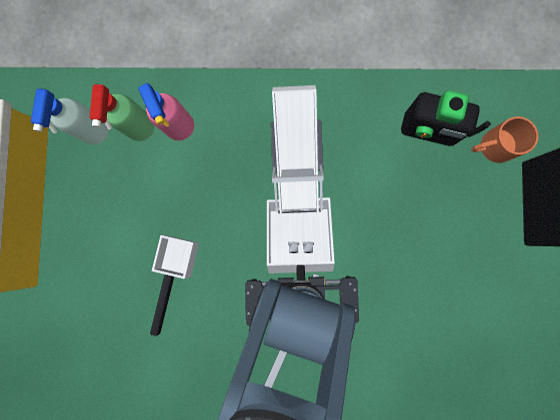

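View pics/side4.png

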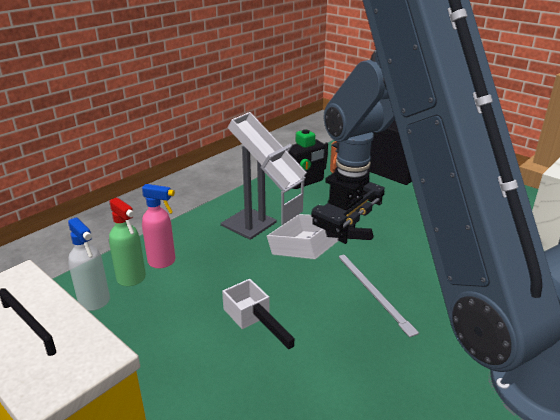

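Both nuts are in the pan, at (294,247) and (308,247). The pan looks pitched and the gate appears shut again, so I'll check where the plate sits relative to the pan.

```bash
python3 - <<'E'
from h import *
p,d,W=pantilt(0,0)
p2,d2=bot.capture("side");np.savez("t4.npz",d=d,d2=d2)
a=np.hstack([cv2.resize(p[150:290,240:350,::-1],(400,509),interpolation=2),cv2.resize(p2[140:270,230:330,::-1],(392,509),interpolation=2)]);cv2.imwrite("pics/z4.png",a)
fit(W,(195,275,255,345),3.2,.117,(220,238,278,322))
q=W
for v in range(196,276,4): print(v,[W[v,u].round(3).tolist() for u in (272,300,325)])
V=cloud("side",d2)
for v in range(200,260,5): print(v,[V[v,u].round(3).tolist() for u in (280,290,300,315)])
E
```

```text
floor centroid [ 0.6171 -0.0209  0.0202] pitch(front up) deg -20.39 roll(+y up) -0.02
rim s 0.5252 0.6456 t -0.0961 -0.0168 frontz 0.1167 rearz 0.1054 rect ((587.6050415039062, -23.85633087158203), (120.3671875, 79.36637878417969), 3.3780977725982666)
196 [[0.687, 0.04, -0.001], [0.667, -0.022, 0.19], [0.69, -0.075, -0.006]]
200 [[0.674, 0.036, 0.049], [0.66, -0.022, 0.187], [0.676, -0.073, 0.044]]
204 [[0.667, 0.037, 0.034], [0.654, -0.022, 0.18], [0.669, -0.074, 0.027]]
208 [[0.66, 0.038, 0.018], [0.648, -0.022, 0.172], [0.663, -0.075, 0.006]]
212 [[0.652, 0.039, 0.005], [0.653, -0.021, 0.009], [0.654, -0.075, 0.01]]
216 [[0.643, 0.038, 0.012], [0.644, -0.022, 0.012], [0.645, -0.075, 0.013]]
220 [[0.634, 0.038, 0.014], [0.635, -0.022, 0.014], [0.636, -0.075, 0.014]]
224 [[0.626, 0.038, 0.015], [0.627, -0.022, 0.017], [0.628, -0.074, 0.02]]
228 [[0.617, 0.037, 0.02], [0.618, -0.022, 0.017], [0.619, -0.075, 0.021]]
232 [[0.608, 0.036, 0.026], [0.61, -0.022, 0.023], [0.611, -0.075, 0.022]]
236 [[0.6, 0.036, 0.025], [0.601, -0.022, 0.025], [0.602, -0.074, 0.029]]
240 [[0.592, 0.036, 0.
[... 1126 characters left out ...]
 [0.511, 0.065, 0.171]]
225 [[0.727, -0.059, 0.003], [0.67, -0.035, 0.039], [0.666, -0.071, 0.024], [0.511, 0.065, 0.158]]
230 [[0.671, 0.003, 0.042], [0.664, -0.029, 0.029], [0.659, -0.062, 0.015], [0.622, -0.079, 0.024]]
235 [[0.669, 0.005, 0.029], [0.661, -0.025, 0.018], [nan, nan, nan], [0.544, 0.021, 0.094]]
240 [[0.631, 0.046, 0.052], [0.599, 0.046, 0.067], [0.569, 0.045, 0.081], [0.541, 0.024, 0.084]]
245 [[0.63, 0.047, 0.038], [0.599, 0.045, 0.052], [0.567, 0.047, 0.069], [0.537, 0.028, 0.073]]
250 [[0.629, 0.049, 0.025], [0.597, 0.048, 0.039], [0.569, 0.044, 0.052], [0.531, 0.035, 0.065]]
255 [[0.638, 0.039, -0.0], [0.599, 0.045, 0.023], [0.568, 0.044, 0.037], [0.528, 0.038, 0.054]]
```

View pics/z4.png

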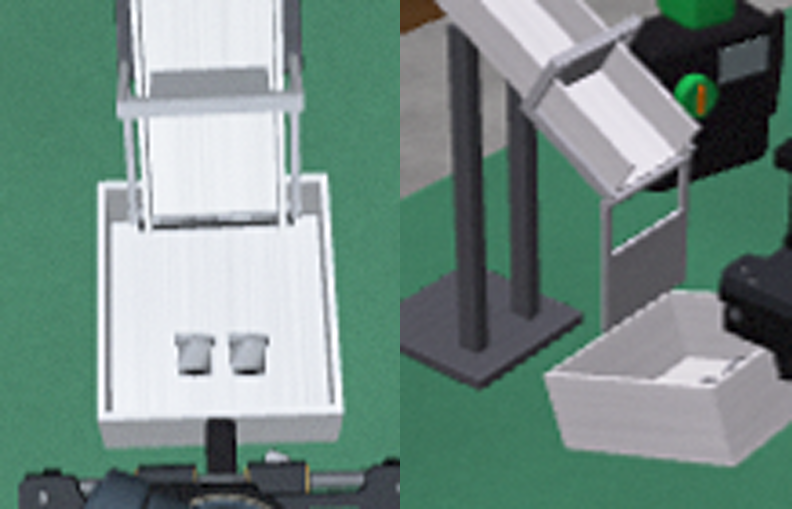

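The pan slipped in pitch by about 20° when the nuts landed, and its front edge is now on or near the shelf. Both nuts are still in it. I'll lift slightly, back out under the plate (front rim about 0.05 m, plate bottom 0.08 m), then level it while it is held up.

Request:
jog_arm(motion=[0,-2,0,0,0,0,0,-5,0,0,0,0,0,-8,0,0,0,0,1,-10,0,0,0,0,3,-10,0,0,0,0,7,-10,0,0,0,0,13,-10,0,0,0,0,20,-10,0,0,0,0,28,-10,0,0,0,0,36,-10,0,0,0,0,44,-10,0,0,0,0,51,-10,0,0,0,0,58,-10,0,0,0,0,63,-10,0,0,0,0,66,-10,0,0,0,0,68,-10,0,0,0,0,68,-10,0,0,0,0])

```text
time_s: 10.38
position: [0.4202, -0.0302, 0.1165]
tcp_rot: [[-0.998, 0.017, 0.053], [-0.053, 0.003, -0.999], [-0.017, -1.0, -0.002]]
force: [0.9, -0.4, -0.8]
opening: 0.183
```

```bash
python3 - <<'E'
from h import *
p,d,W=pantilt(0,0)
s=bot.read_state();print(s["time_s"],s["position"],s["force"],s["moment"],s["opening"])
p2,d2=bot.capture("side");np.savez("t5.npz",d=d,d2=d2)
a=np.hstack([cv2.resize(p[180:320,240:350,::-1],(400,509),interpolation=2),cv2.resize(p2[180:310,260:360,::-1],(392,509),interpolation=2)]);cv2.imwrite("pics/z5.png",a)
fit(W,(220,310,255,345),3.2,.08,(245,268,278,322))
E
```

```text
10.425 [ 0.42022591 -0.03017359  0.11656879] [-0.30433344 -0.1792277  -2.11502777] [-0.06311744  0.11365909 -0.07304003] 0.1820416738352675
floor centroid [ 0.5594 -0.0221  0.0161] pitch(front up) deg -24.08 roll(+y up) 0.02
rim s 0.4611 0.5607 t -0.119 0.0109 frontz 0.0692 rearz 0.0748 rect ((513.0781860351562, -25.505210876464844), (99.2571792602539, 129.7745819091797), 3.0439956188201904)
```

View pics/z5.png

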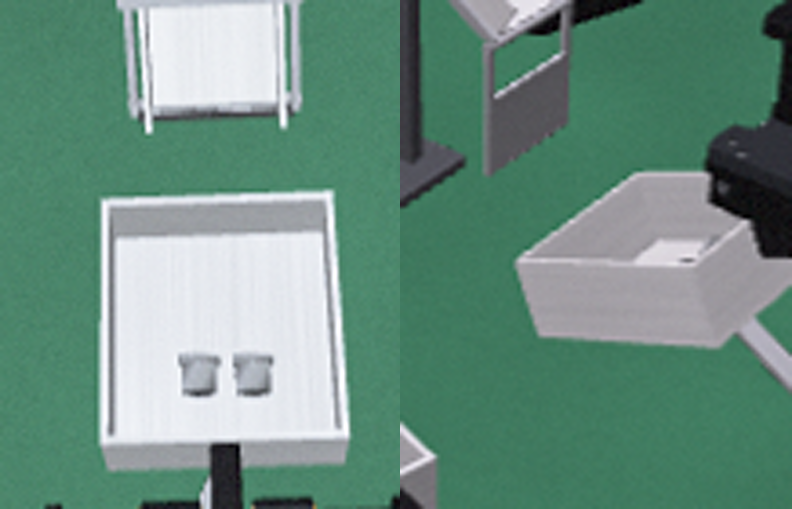

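The grip creeps in rotation under the load, and the pan is at 24° with its front edge on the shelf. By geometry the pan origin is about 25 mm up. For more margin I'll pitch the tool up, then lower so the shelf levels the pan.

Request:
jog_arm(motion=[0,-2,0,0,0,1.5,0,-4,0,0,0,4,0,-6,0,0,0,7,0,-8,0,0,0,10,0,-10,0,0,0,13,0,-10,0,0,0,16,0,-10,0,0,0,18,0,-10,0,0,0,18,0,-10,0,0,0,18,0,-10,0,0,0,18])

```text
time_s: 11.72
position: [0.4201, -0.0303, 0.1266]
tcp_rot: [[-0.944, 0.325, 0.054], [-0.05, 0.019, -0.999], [-0.325, -0.946, -0.001]]
force: [0.6, 0.0, -2.2]
opening: 0.183
```

```bash
python3 - <<'E'
from h import *
p,d,W=pantilt(0,0)
s=bot.read_state();print(s["time_s"],s["position"],s["force"],s["moment"],s["opening"])
p2,d2=bot.capture("side");np.savez("t6.npz",d=d,d2=d2)
a=np.hstack([cv2.resize(p[180:320,240:350,::-1],(400,509),interpolation=2),cv2.resize(p2[180:310,260:360,::-1],(392,509),interpolation=2)]);cv2.imwrite("pics/z6.png",a)
fit(W,(220,310,255,345),3.2,.1,(245,268,278,322))
E
```

```text
11.775 [ 0.4202228  -0.03028025  0.12659526] [-0.20939875  0.01078516 -3.33000786] [-0.04877173  0.72618567  0.04171426] 0.18251172188484202
floor centroid [ 0.5603 -0.0221  0.0521] pitch(front up) deg -14.49 roll(+y up) -0.06
rim s 0.47 0.6139 t -0.1192 0.011 frontz 0.0892 rearz 0.1012 rect ((544.05810546875, -23.705795288085938), (143.95245361328125, 130.16513061523438), 3.322319984436035)
```

View pics/z6.png

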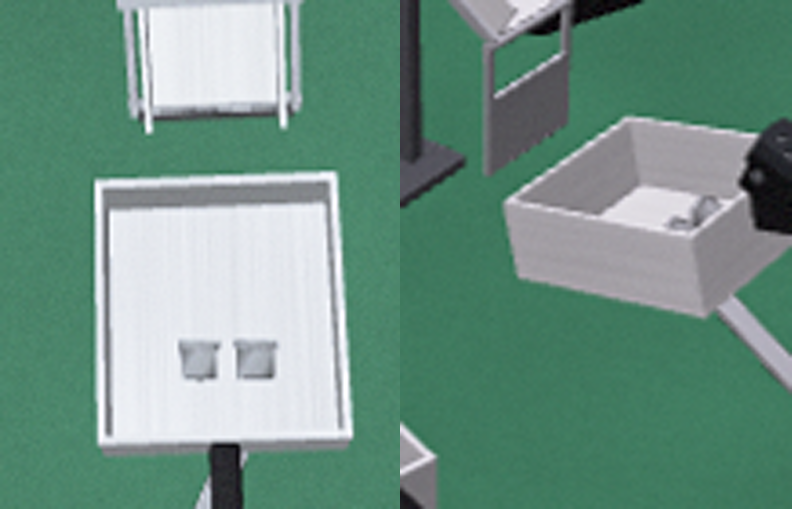

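The pan origin is now about 48 mm up and both nuts are inside, so the catch is met with margin. The flat bar ends under this spot, near (318,277) in the top view, so I'll shift the pan 160 mm towards -y onto clear shelf before lowering.

Request:
jog_arm(motion=[0,0,3,0,0,0,0,0,10,0,0,0,0,0,20,0,0,0,0,0,33,0,0,0,0,0,48,0,0,0,0,0,64,0,0,0,0,0,80,0,0,0,0,0,96,0,0,0,0,0,112,0,0,0,0,0,127,0,0,0,0,0,140,0,0,0,0,0,150,0,0,0,0,0,157,0,0,0,0,0,160,0,0,0,0,0,160,0,0,0,0,0,160,0,0,0])

```text
time_s: 13.82
position: [0.4286, -0.1894, 0.1262]
tcp_rot: [[-0.944, 0.325, 0.054], [-0.05, 0.02, -0.999], [-0.325, -0.946, -0.002]]
force: [0.3, -0.4, -3.4]
opening: 0.185
```

```bash
python3 - <<'E'
from h import *
p,d,W=pantilt(0,0,pic="pics/top7.png")
s=bot.read_state();print(s["time_s"],s["position"],s["force"],s["moment"],s["opening"])
np.savez("t7.npz",d=d)
fit(W,(220,310,330,425),3.2,.1,(245,268,360,395))
print(s["tcp_rot"].T@np.array([0,0,-80]))
E
```

```text
13.875 [ 0.42858931 -0.18941066  0.12622844] [-0.03423855 -0.03046553 -1.812502  ] [0.05314583 0.70045495 0.0019722 ] 0.17669472324699367
floor centroid [ 0.5638 -0.1778  0.053 ] pitch(front up) deg -14.36 roll(+y up) 0.4
rim s 0.4564 0.6136 t -0.2793 -0.1477 frontz 0.0894 rearz 0.1109 rect ((545.9694213867188, -183.27613830566406), (157.0604248046875, 131.45816040039062), 3.0012166500091553)
[26.01262918 75.65255101  0.18614155]
```

View pics/top7.png

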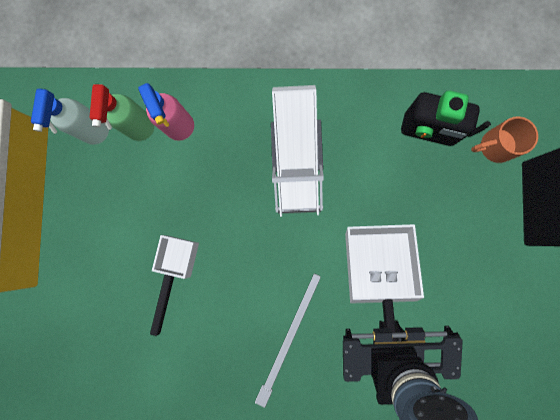

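The pan is clear of the bar, holding a stable pitch of -14°, with both nuts inside at (376,276) and (391,276). I'll lower it slowly.

Request:
jog_arm(motion=[1,3,0,0,0,0,3,9,0,0,0,0,5,16,0,0,0,0,8,23,0,0,0,0,10,30,0,0,0,0,12,36,0,0,0,0,14,41,0,0,0,0,16,46,0,0,0,0,17,51,0,0,0,0,19,55,0,0,0,0,20,59,0,0,0,0,21,62,0,0,0,0,22,65,0,0,0,0,23,68,0,0,0,0,24,71,0,0,0,0,25,73,0,0,0,0,25,74,0,0,0,0,25,74,0,0,0,0])

```text
time_s: 16.12
position: [0.4292, -0.1898, 0.0481]
tcp_rot: [[-0.944, 0.325, 0.053], [-0.05, 0.019, -0.999], [-0.325, -0.946, -0.002]]
force: [-0.9, -1.2, 0.7]
opening: 0.181
```

```bash
python3 - <<'E'
from h import *
p,d,W=pantilt(0,0,pic="pics/top8.png")
s=bot.read_state();print(s["time_s"],s["position"],s["force"],s["moment"],s["opening"])
np.savez("t8.npz",d=d)
fit(W,(220,310,330,425),3.2,.05,(245,268,360,395))
E
```

```text
16.175 [ 0.42922064 -0.18979025  0.04814063] [-1.41593747  0.52621182  0.08667553] [-0.01254711  0.24479557 -0.0111131 ] 0.18203900976775322
floor centroid [ 0.5647 -0.1854  0.0055] pitch(front up) deg -1.21 roll(+y up) 0.09
rim s 0.4478 0.6169 t -0.2796 -0.1485 frontz 0.0519 rearz 0.0552 rect ((543.3619384765625, -184.01976013183594), (168.93153381347656, 130.79901123046875), 3.01613712310791)
```

View pics/top8.png

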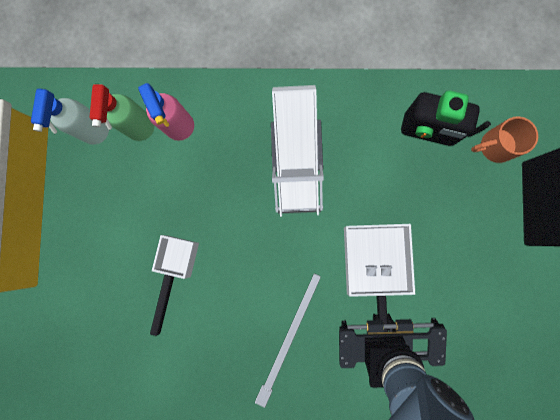

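Nearly level, with the rear about 3 mm up. I'll lower 3 mm, open, and withdraw along the tool axis.

Request:
jog_arm(motion=[0,1,0,0,0,0,1,2,0,0,0,0,1,3,0,0,0,0,1,3,0,0,0,0])

```text
time_s: 16.68
position: [0.4292, -0.1899, 0.0449]
tcp_rot: [[-0.944, 0.325, 0.053], [-0.05, 0.019, -0.999], [-0.325, -0.946, -0.002]]
force: [-1.8, -0.5, 0.2]
opening: 0.176
```

Request:
jog_arm(motion=[0,0,0,0,0,0,0,0,0,0,0,0,0,0,0,0,0,0,0,0,0,0,0,0,0,0,0,0,0,0], gripper=0.6)

```text
time_s: 17.3
position: [0.4293, -0.1898, 0.045]
tcp_rot: [[-0.944, 0.325, 0.054], [-0.05, 0.019, -0.999], [-0.326, -0.946, -0.002]]
force: [-0.2, 0.6, -0.0]
opening: 0.581
```

Request:
jog_arm(motion=[0,-5,0,0,0,0,0,-15,0,0,0,0,0,-30,0,0,0,0,0,-50,0,0,0,0,0,-70,0,0,0,0,0,-85,0,0,0,0,0,-95,0,0,0,0,0,-95,0,0,0,0,0,-95,0,0,0,0])

```text
time_s: 18.42
position: [0.3983, -0.1916, 0.1346]
tcp_rot: [[-0.944, 0.325, 0.053], [-0.05, 0.019, -0.999], [-0.325, -0.946, -0.002]]
force: [-0.8, -0.4, 0.3]
opening: 0.599
```

```bash
python3 - <<'E'
from h import *
p,d,W=pantilt(0,0,pic="pics/top9.png")
s=bot.read_state();print(s["time_s"],s["position"],s["force"],s["moment"],s["opening"])
np.savez("t9.npz",d=d)
fit(W,(220,297,330,425),3.2,.05,(245,262,360,395))
E
```

```text
18.475 [ 0.39832656 -0.19147234  0.13448123] [-0.07880997  0.0633648  -0.83576918] [ 0.00206242  0.21317916 -0.0545836 ] 0.6001178542719601
floor centroid [ 0.569  -0.1859  0.0042] pitch(front up) deg -0.07 roll(+y up) -0.14
rim s 0.4728 0.6161 t -0.2794 -0.1486 frontz 0.0519 rearz 0.0518 rect ((555.57177734375, -183.29412841796875), (143.2707977294922, 130.76788330078125), 3.144665002822876)
```

View pics/top9.png

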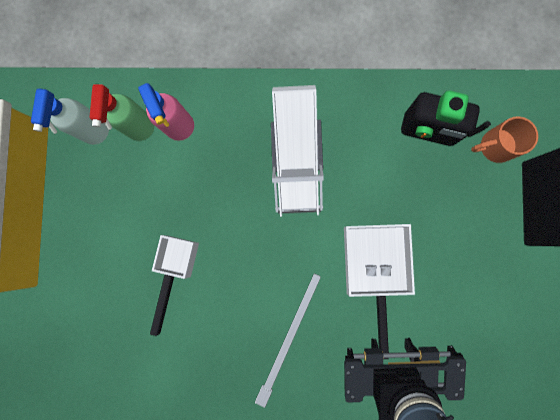

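The pan stands level on the shelf (tilt under 0.2°, floor at 4 mm). Both nuts lie inside at (371,271) and (386,271), and the gripper is clear.

```bash
python3 -c "
from rig import bot
print(bot.hand_in())"
```

```text
the job is handed in; nothing more can be done
None
```

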